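# Unload a blank from under a spring hold-down finger

## Robot

A 6-joint arm with a two-finger parallel gripper is mounted at the origin on a cart in front of the work surface, level with it; the furniture and walls round the work are solid. World frame = base frame: x ahead of the robot, y to its left, z up, the work surface at z = 0. Lengths are in mm, angles in degrees, forces in N, time in s.
With the tool pointing down it reaches from about 350 to 850 mm from the base axis. Payload 8.1 kg.
Tool frame: the origin (TCP) lies between the finger pads; the fingertips stand ahead of it and the grasp point (between the pads) lies 2 mm behind it (nose_length is the z of the fingertips in the tool frame, in mm); z points along the fingers, y is the direction in which the jaws open and shut (so a half turn about z gives the same grasp; the last joint's range is limited). The gripper opens to 85 mm and grips with 20 to 120 N. Pads are 22 mm wide; open, the fingers measure 114 mm over their backs; the gripper's body (76 mm by 85 mm) begins 54 mm behind the grasp point. The pads swing forward as they close: fully open they stand 13 mm farther back than shut.
Start: joints at [-79.836, 7.471, 85.268, -0, 87.261, -4.893], TCP at [155.892, -579.399, 248.292] pointing down, gripper open.
Joint ranges: [-169.43, 169.43], [-51.17, 129.36], [1.28, 143.12], [-76.62, 256.62], [0, 156.53], [-152.29, 152.29]. Speed limits (degrees/s): [136.94, 136.94, 159.86, 180, 180, 180].

## Interface

Orientations are given as [roll, pitch, yaw] about the fixed x, y, z axes, in that order (R = Rz(yaw) Ry(pitch) Rx(roll)).
In Python, from bench import * gives the robot as it stands.
- The arm moves only by the tool jog_arm, never from a script. Its argument "plan" is a list of rows, each a list of 3 entries, a list of its own where there are three numbers: the turn, a rotation vector about the tool's x, y, z in degrees, then the shift along the tool's x, y, z in m, then the gripper's target within -1 to 1 (fully open at 1, half-way at 0, shut at -1). A call has 1 to 12 rows; each row is the pose to reach, as a shift and turn from the pose commanded when the call began, along the tool's axes at that moment; what a row does not reach only later rows make up. A row lasts 1/8 s, in which the tool goes at most 62.5 mm and 10.7 degrees, less where a joint would pass 70% of its speed; a pose out of reach is approached as far as the arm can. A call with a gripper value outside its range is refused whole. The fingers move at their own pace and stop on an object; "force" is the grip in N (left out, the last holds). Time passes only in rows, so rows that repeat a pose let the fingers close. It gives the time, the measured TCP pose, the force and the opening at its end, in the units of the state.
- sense(): the state, without advancing time (a new reading comes with each control period).
- snapshot(name): name is "side" or "top"; returns (picture, depth): 384x512x3 uint8, blue, green, red; 384x512 float32, mm along the optical axis (not along the pixel's ray), 0 where there is no reading.
- camera_info(name): a dict with "fov_y" (degrees; the focal length in pixels is half the picture's height over the tangent of half this angle, whatever the lens; pixels are square), "cx", "cy" (the principal point, pixels), "origin" and "orientation" of the camera in the world. Camera axes: x right, y down, z forward; pixel columns grow to the right and rows downward; lengths in mm; the calibration is good to about 2 mm. A picture is of the moment at which its call begins. camera_info takes no time and is no camera call.
- hand_in(): hands the job in, once; it reports no verdict.
The state is a dict: "time": time; "joint_pos": joint angles; "qd": joint speeds; "joint_efforts": joint torques, N m; "tool_pos": TCP position; "tcp_rot": TCP orientation; "ft_force": force on the tool from outside, world axes, zero at the start; "wrist_torque": the same for the moment, N m; "finger_gap": finger opening in mm.
Only numpy, scipy, OpenCV 4.12 (cv2) and the standard library are available. Lean on these libraries where they do the work, as an engineer would, in place of code of your own. Each camera call takes 0.05 s, during which the arm holds its last target.

## Task

Take the drilled metal plate out of the jig: first pull the spring-loaded hold-down finger up by its knob until its tooth is out of the plate, swing it fully aside to whichever side its stop pin allows, and let it go there, with the plate still lying in place. Then lift the plate out and lay it flat and centred across both rails of the wooden rack, its length square to the rails. Leave the finger swung aside and do not disturb the tape measure, the sanding block and the paint pot.

Things in the scene. Friction and masses are not known exactly. Their poses are not given: they have to be found in the camera images.
- jig_seat (a point): Point of the fixed jig where the centre of the seated plate lies, 37 mm above the table. x runs along the jig towards the hold-down post, whose upright axis is at x = +93 mm, y = 0; z is up. The plate rests on a grey block 104 mm (x) by 46 mm (y), top 34 mm above the table; the plate's long edges overhang it by 8 mm, open to fingers in the middle, 20 mm free down to the board.
- jig: The jig, a fixed plywood board 230 (x) by 120 (y) by 14 mm; origin at the centre of its underside, axes as jig_seat. Steel pins, 6 mm thick, tops 38 mm above the table, stand round the plate, 1.5 mm from its edges: from jig_seat at x = +-46, y = +-35.5 mm and at x = +-64.5, y = +-16 mm. So the plate must be lifted straight up.
- blank_center (a point): Centre (half-way up) of the loose drilled aluminium plate, 120 mm along its x, 62 mm along its y, 6 mm thick, about 0.13 kg. Starts seated on the jig, long axis towards the post. A 14 mm hole at x = +36 mm takes the finger's tooth; two 8 mm holes are at x = -42 mm, y = +-16 mm. Grasp it across the 62 mm width.
- blank: The same plate; origin at the centre of its underside.
- knob (a point): Centre of the black bar knob on top of the hold-down post, on the post's axis: 42 mm along its x (in line with the finger), 14 mm thick along its y, 28 mm high; centre 88 mm above the table at rest. Rises and turns with the finger, which points to the knob's -x. Nothing beside the knob stands higher than 69 mm above the table.
- finger_foot (a point): Middle of the underside of the finger's round foot (22 mm wide), which presses on the plate 57 mm from the post axis. The steel finger is 16 mm wide, 65 mm long from the axis, 46 to 54 mm above the table at rest. A tooth 8 mm thick reaches 4.5 mm below the foot into the plate's hole, so the finger cannot swing until it is lifted.
- finger_lift (a joint): Height of the finger in m: 0 at rest on the plate, grows upward, stop at 0.016; a spring pulls it down with 6 N at 0 and 10 N at the top. The tooth is clear of the plate above about 0.006. Let go beside the plate, it drops to -0.004.
- finger_swing (a joint): Swing of the finger about the post in rad, 0 over the plate, positive anticlockwise from above, ends at +-1.3, stays where left; more than 1.0 either way is fully aside. A steel stop pin, top 69 mm above the table, beside the post on one side stops it at about 0.25 rad (up to 0.35 if pushed hard), at any lift; the other side has only a short dowel (38 mm) and is free. Side not told: feel it.
- rack_top (a point): Centre of the fixed wooden rack, at the level of its rail tops, 36 mm above the table. Rack board 120 x 120 x 12 mm; two light rails, each 14 mm wide and 112 mm long along y, stand at x = +-36 mm, open between and at their sides. The plate belongs across them, its long axis along the rack's x, either way round.
- tape_mid (a point): Centre of the orange tape measure, 66 x 78 x 38 mm, a bystander.
- sanding_block_mid (a point): Centre of the brown sanding block, 56 x 101 x 26 mm, a bystander.
- pot_mid (a point): Centre of the small white and black paint pot, 61 x 50 x 55 mm, a bystander.

How it is judged:
By the outcome, as a careful person would: the job done as asked, in the order asked, and still so for the second after the job is handed in, with the robot touching nothing.
It also fails if it takes over 51 s, if anything falls off the work surface, if the arm or the gripper's body presses on something with over 40 N, if the wrist force passes 120 N, or if a joint passes its speed limit or range.

## Working session

There is one attempt and no reset: what is moved stays moved. The work goes in short steps, Python scripts to look and compute and a tool call to move; the robot and the scene stay as the last step left them, time stands still between calls to the robot, and variables do not carry over. Pictures are saved under pics/ and viewed, and the job is handed in when it is done.

Besides the shell and the picture viewer there is one more tool, called as name([rows], argument=value, ...), one row to a line, values as JSON. jog_arm: Moves the arm, as the interface text tells. Its arguments: {"type":"object","properties":{"plan":{"type":"array","items":{"type":"array"}},"force":{"type":"number"}},"required":["plan"]}

```bash
mkdir -p pics; ls; python3 - <<'E'
from bench import *
import cv2,numpy as np
print(sense())
for n in("side","top"):
    print(camera_info(n))
    p,d=snapshot(n); cv2.imwrite(f"pics/{n}0.png",p); np.save(f"pics/{n}0.npy",d)
E
```

```text
pics
{'time': 0.0, 'joint_pos': array([-7.98342161e+01,  7.51546661e+00,  8.53277143e+01,  2.26668272e-03,
        8.72615266e+01, -4.89179532e+00]), 'qd': array([-0.01331664,  0.09048091,  0.09687889, -0.00888126,  0.02079187,
        0.00828221]), 'joint_efforts': array([ 1.33107886e-03, -5.69400895e+01, -5.00547838e+01, -7.89216142e-05,
        1.48174691e-02,  2.75273385e-05]), 'tool_pos': array([ 155.83203212, -578.88763944,  247.25566158]), 'tcp_rot': array([-1.79895867e+02, -1.11844985e-02,  1.50574587e+01]), 'ft_force': array([ 0.53131223,  0.01016299, -0.09281249]), 'wrist_torque': array([ 0.03199329, -0.01856304,  0.03876388]), 'finger_gap': 85.45025454491993}
{'fov_y': 51.3328999170562, 'cx': 252.29758671346224, 'cy': 184.2782849202493, 'origin': array([403.15789865, 991.43692408, 458.73760077]), 'orientation': array([-111.19494706,   -1.28611164, -168.9260492 ])}
{'fov_y': 44.44526119509246, 'cx': 254.34766499621253, 'cy': 192.98307332262368, 'origin': array([ 393.69765161,   56.7886747 , 1190.95310925]), 'orientation': array([-170.79281775,   -0.51041489,  -89.7347987 ])}
```

View pics/top0.png

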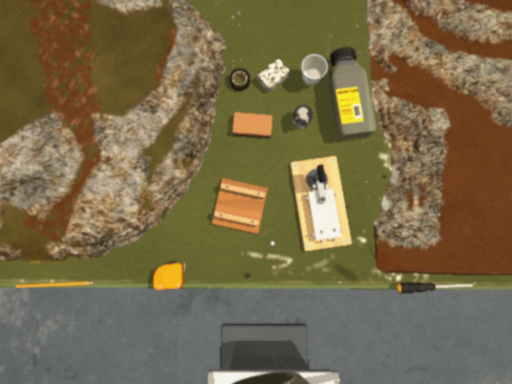

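View pics/side0.png

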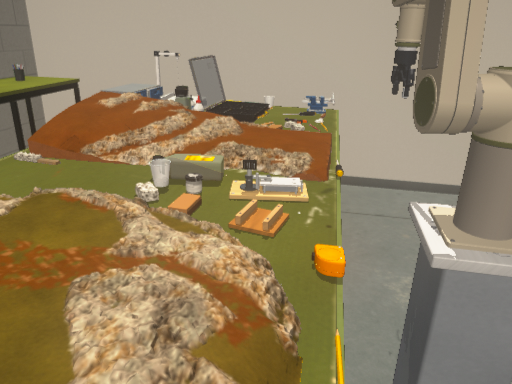

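The top view shows the jig around (321,203) with its knob at about (317,178), the rack at about (240,205), the tape at (169,276), the sanding block at (252,124) and the pot at (302,116). There is high terrain to the left and right. The arm isn't in the way. Next I'll enlarge and measure.

```bash
cat > h.py <<'E'
from bench import *
import cv2,numpy as np
from scipy.spatial.transform import Rotation as R
def cam(n):
    c=camera_info(n); f=192/np.tan(np.radians(c['fov_y']/2))
    return f,c['cx'],c['cy'],np.array(c['origin']),R.from_euler('xyz',c['orientation'],degrees=True).as_matrix()
def ray(n,u,v):
    f,cx,cy,o,M=cam(n); return o,M@np.array([(u-cx)/f,(v-cy)/f,1])
def atz(n,u,v,z):
    o,d=ray(n,u,v); return o+d*(z-o[2])/d[2]
def proj(n,P):
    f,cx,cy,o,M=cam(n); q=(np.atleast_2d(P)-o)@M; return np.c_[f*q[:,0]/q[:,2]+cx,f*q[:,1]/q[:,2]+cy]
def cloud(n,d):
    f,cx,cy,o,M=cam(n); v,u=np.mgrid[:384,:512]
    q=np.stack([(u-cx)/f*d,(v-cy)/f*d,d],-1); return q@M.T+o
E
python3 - <<'E'
from h import *
d=np.load("pics/top0.npy"); P=cloud("top",d)
p=cv2.imread("pics/top0.png")
for nm,(a,b,c,e) in dict(jig=(280,150,360,255),rack=(205,170,275,240)).items():
    cv2.imwrite(f"pics/{nm}0.png",cv2.resize(p[b:e,a:c],None,fx=600/(e-b)//1 if 0 else 5,fy=5,interpolation=cv2.INTER_CUBIC))
for u,v in [(321,203),(322,215),(317,178),(326,247),(240,205),(240,188),(252,124),(302,116),(169,276),(200,150),(215,60),(410,200),(385,120),(350,100),(270,260)]:
    print(u,v,P[v,u].round(1))
p=cv2.imread("pics/side0.png")
cv2.imwrite("pics/sidec.png",cv2.resize(p[150:240,220:320],None,fx=6,fy=6,interpolation=cv2.INTER_CUBIC))
E
```

```text
321 203 [ 555.6 -117.1   44.2]
322 215 [ 526.6 -120.    38.1]
317 178 [ 616.3 -106.8   54.5]
326 247 [ 449.1 -132.2   13.8]
240 205 [553.2  83.2  16.7]
240 188 [593.2  83.2  37. ]
252 124 [762.7  54.2  24.7]
302 116 [776.7 -72.2  49.7]
169 276 [376.6 251.6  42.4]
200 150 [693.  186.4  24.4]
215 60 [924.1 150.3  52. ]
410 200 [ 565.9 -341.1   34.1]
385 120 [ 778.7 -292.1   16.5]
350 100 [ 812.1 -190.3   71. ]
270 260 [416.6   7.1   1.5]
```

View pics/jig0.png

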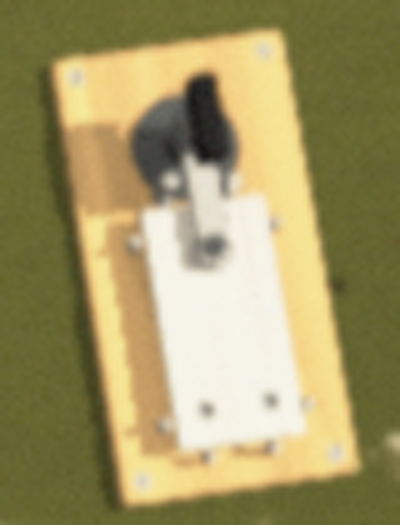

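View pics/rack0.png

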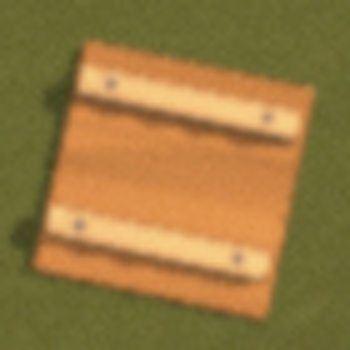

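View pics/sidec.png

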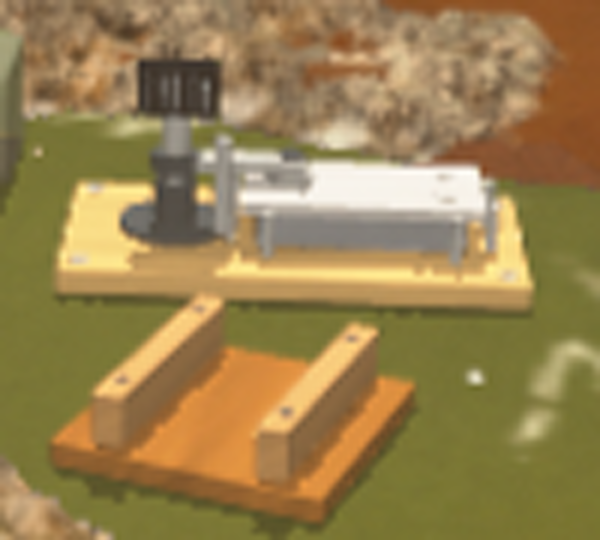

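```bash
cat > m.py <<'E'
from h import *
from scipy.optimize import least_squares
def crop(pts,x0,y0,s=5): 
    p=np.array(pts,float); return (p+0.5)/s-0.5+[x0,y0]
def fit(n,uv,loc,g):
    f=lambda q:(proj(n,np.c_[np.array(loc)[:,:2]@np.array([[np.cos(q[2]),np.sin(q[2])],[-np.sin(q[2]),np.cos(q[2])]])+q[:2],np.array(loc)[:,2]])-uv).ravel()
    s=least_squares(f,g); return s.x[0],s.x[1],np.degrees(s.x[2]),s.fun.reshape(-1,2)
if __name__=="__main__":
  np.set_printoptions(suppress=True,precision=2)
  # jig board corners (img TL = +x,+y)
  uv=crop([(52,62),(283,30),(358,468),(122,505)],280,150)
  loc=[(115,60,14),(115,-60,14),(-115,-60,14),(-115,60,14)]
  r=fit("top",uv,loc,(555,-115,-.1));print("jig board",r)
  uv=crop([(142,207),(268,196),(303,432),(181,449),(207,410),(271,400)],280,150)
  loc=[(60,31,40),(60,-31,40),(-60,-31,40),(-60,31,40),(-42,16,40),(-42,-16,40)]
  print("plate",fit("top",uv,loc,(555,-115,-.1)))
  uv=crop([(87,42),(314,88),(266,318),(35,268)],205,170)
  loc=[(60,60,12),(60,-60,12),(-60,-60,12),(-60,60,12)]
  print("rack board",fit("top",uv,loc,(555,80,-.1)))
  uv=crop([(81,65),(302,111),(272,250),(49,206)],205,170)
  loc=[(43,56,36),(43,-56,36),(-29,-56,36),(-29,56,36)]
  print("rails",fit("top",uv,loc,(555,80,-.1)))
  d=np.load("pics/top0.npy");P=cloud("top",d).reshape(-1,3)
  ds=np.load("pics/side0.npy");S=cloud("side",ds).reshape(-1,3)
  # plate top points
  for nm,C in(("top",P),("side",S)):
    m=(abs(C[:,2]-40)<4)&(abs(C[:,0]-545)<85)&(abs(C[:,1]+118)<50)
    Q=C[m]; 
    if len(Q): print(nm,len(Q),Q.mean(0),cv2.minAreaRect(Q[:,:2].astype(np.float32)))
    m=(C[:,2]>72)&(C[:,2]<110)&(abs(C[:,0]-620)<60)&(abs(C[:,1]+118)<60)
    Q=C[m];
    if len(Q): print(nm,"knob",len(Q),Q.mean(0),Q.min(0),Q.max(0))
    m=(abs(C[:,2]-36)<5)&(abs(C[:,0]-560)<75)&(abs(C[:,1]-85)<75)
    Q=C[m]; 
    if len(Q): print(nm,"rails",len(Q),Q.mean(0),cv2.minAreaRect(Q[:,:2].astype(np.float32)))
  m=(P[:,2]>80)&(P[:,2]<300)&(P[:,0]<1000)&(P[:,0]>300)
  print("high",m.sum(),P[m][::40])
E
python3 m.py
```

```text
jig board (np.float64(562.0155005807596), np.float64(-119.87363094121206), np.float64(8.375315861713675), array([[-0.07, -0.54],
       [-0.25, -0.47],
       [ 0.26,  0.77],
       [ 0.06,  0.18]]))
plate (np.float64(529.7363486221324), np.float64(-125.76472483822306), np.float64(7.742344018351254), array([[ 0.42,  0.44],
       [-0.17, -0.52],
       [ 0.5 ,  0.17],
       [-0.1 ,  0.06],
       [-0.37, -0.23],
       [-0.29,  0.08]]))
rack board (np.float64(553.301991028219), np.float64(84.05786250922455), np.float64(-11.66326287758126), array([[-0.29, -0.42],
       [ 0.32,  0.02],
       [ 0.25,  0.14],
       [-0.28,  0.24]]))
rails (np.float64(553.4031991627736), np.float64(84.79154967594326), np.float64(-11.398256067421714), array([[ 0.03,  0.04],
       [-0.22, -0.15],
       [-0.02,  0.24],
       [ 0.21, -0.12]]))
top 1083 [ 527.89 -125.43   40.08] ((540.9832153320312, -122.35234069824219), (155.94692993164062, 76.20281982421875), 6.619640827178955)
top knob 135 [ 620.28 -109.9    97.99] [ 601.11 -119.62   77.03] [ 641.79 -101.38  106.09]
top rails 499 [554.4   84.14  36.07] ((554.6104736328125, 84.2475814819336), (111.48680877685547, 86.54489135742188), 78.13137817382812)
side 322 [ 528.62 -117.21   38.87] ((545.4002685546875, -117.56303405761719), (165.9765625, 68.1839599609375), 9.432982444763184)
side knob 141 [ 617.64 -104.85   87.75] [ 598.29 -118.82   72.08] [637.71 -98.16 102.04]
side rails 247 [550.33  92.04  34.45] ((551.4234008789062, 87.2018051147461), (113.6386489868164, 85.96014404296875), 77.948486328125)
high 36082 [[ 998.65 -561.06  128.57]
 [ 998.77  428.81  101.91]
 [ 998.15 -568.    120.16]
 ...
 [ 498.38  618.02   82.39]
 [ 496.66  534.26   80.43]
 [ 484.32  641.41   80.05]]
```

```bash
python3 - <<'E'
from h import *
def tf(pts,x,y,a):
    a=np.radians(a);p=np.array(pts,float);return np.c_[x+p[:,0]*np.cos(a)-p[:,1]*np.sin(a),y+p[:,0]*np.sin(a)+p[:,1]*np.cos(a),p[:,2]]
jig=(529.7,-125.8,8.1); rk=(553.4,84.5,-11.5)
L=[]
def box(a,b,z,c): return [(c[0]-a,c[1]-b,z),(c[0]-a,c[1]+b,z),(c[0]+a,c[1]+b,z),(c[0]+a,c[1]-b,z)]
L+= [tf(box(60,31,40,(0,0)),*jig),tf(box(115,60,14,(32.5,0)),*jig),tf(box(21,7,102,(93,0)),*jig),tf(box(21,7,74,(93,0)),*jig)]
L+= [tf(box(60,60,12,(0,0)),*rk),tf(box(7,56,36,(36,0)),*rk),tf(box(7,56,36,(-36,0)),*rk)]
for n,(a,b,c,e) in dict(side=(220,150,320,240),top=(200,150,360,255)).items():
    p=cv2.imread(f"pics/{n}0.png")[b:e,a:c]; s=8 if n=="side" else 5
    p=cv2.resize(p,None,fx=s,fy=s,interpolation=cv2.INTER_CUBIC)
    if n=="side":p=p[:600]
    for q in L:
        uv=((proj(n,q)-[a,b]+.5)*s-.5).round().astype(np.int32)
        cv2.polylines(p,[uv.reshape(-1,1,2)],True,(255,0,255),1)
    cv2.imwrite(f"pics/ov_{n}.png",p[:600])
E
```

```text
(no output)
```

View pics/ov_side.png

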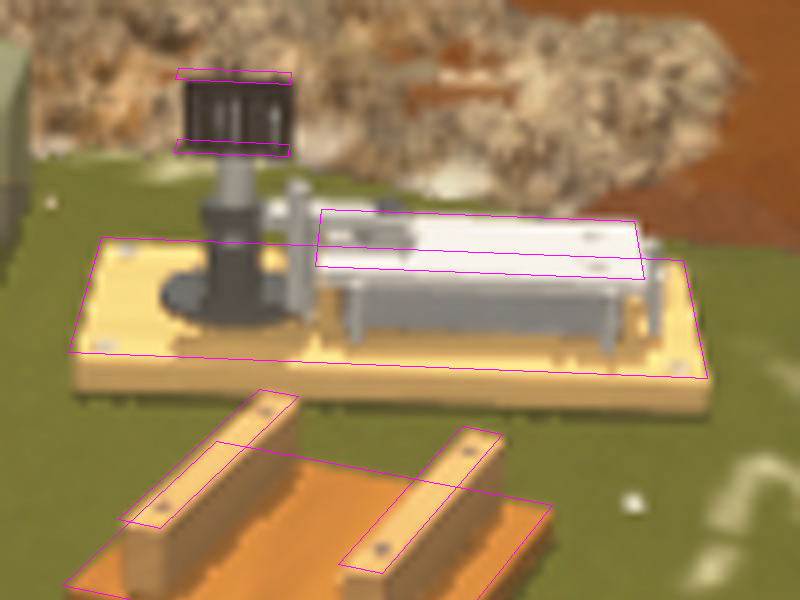

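View pics/ov_top.png

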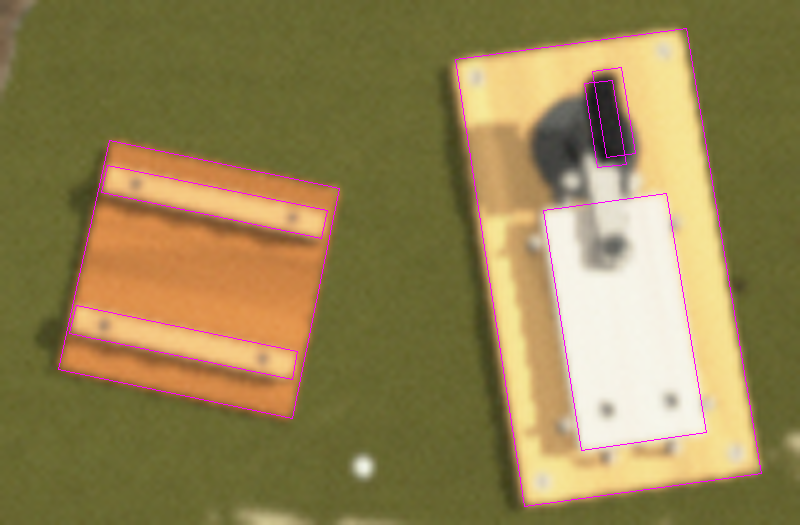

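```bash
cat >> h.py <<'E'
def go(target,yaw,cmd=None,cyaw=None):
    """target world mm, yaw deg; shift/turn from cmd pose"""
    s=sense()
    c=np.array(s['tool_pos'] if cmd is None else cmd); r=s['tcp_rot'] if cmd is None else [180,0,cyaw]
    M=R.from_euler('xyz',r,degrees=True); T=R.from_euler('xyz',[180,0,yaw],degrees=True)
    sh=M.inv().apply(np.array(target)-c)/1000
    print("shift",sh.round(4),"turn",(M.inv()*T).as_rotvec(degrees=True).round(2))
E
python3 - <<'E'
import bench
print([k for k in dir(bench) if not k.startswith('__')])
try: print(bench.nose_length)
except Exception as e: print(e)
from h import *
go([619.5,-111,190],8.2,[155.892,-579.399,248.292],15.057)
d=np.load("pics/top0.npy");P=cloud("top",d).reshape(-1,3)
m=(P[:,0]>200)&(P[:,0]<720)&(P[:,1]<-50)&(P[:,1]>-700)&(P[:,2]<600);print(P[m][P[m][:,2].argmax()])
E
```

```text
['PlanningError', 'camera_info', 'hand_in', 'nose_length', 'sense', 'snapshot']
17.0
shift [ 0.5694 -0.3319  0.0583] turn [ 0.   -0.    6.86]
[ 623.12916404 -113.81966499  106.09365858]
```

jog_arm([
  [[0, 0, 1], [0.03, -0.018, 0], 1],
  [[0, 0, 2], [0.08, -0.047, 0.005], 1],
  [[0, 0, 3], [0.13, -0.076, 0.01], 0.5],
  [[0, 0, 4], [0.18, -0.105, 0.015], 0.2],
  [[0, 0, 5], [0.23, -0.135, 0.02], 0],
  [[0, 0, 6], [0.28, -0.164, 0.025], 0],
  [[0, 0, 6.86], [0.33, -0.193, 0.03], 0],
  [[0, 0, 6.86], [0.38, -0.222, 0.035], 0],
  [[0, 0, 6.86], [0.43, -0.251, 0.04], 0],
  [[0, 0, 6.86], [0.48, -0.28, 0.05], 0],
  [[0, 0, 6.86], [0.53, -0.309, 0.055], 0],
  [[0, 0, 6.86], [0.569, -0.332, 0.058], 0],
])

```text
time: 1.6
tool_pos: [620.0, -108.8, 189.2]
tcp_rot: [-180.0, 0.1, 8.3]
ft_force: [-0.1, -1.2, 0.4]
finger_gap: 42.5
```

```bash
python3 - <<'E'
from h import *
s=sense();print(s['tool_pos'],s['tcp_rot'],s['joint_pos'])
for n in("side","top"):
    p,d=snapshot(n); cv2.imwrite(f"pics/{n}1.png",p); np.save(f"pics/{n}1.npy",d)
    print(n,proj(n,[s['tool_pos'],[619.5,-111,88]]))
p=cv2.imread("pics/side1.png")[100:240,200:330];cv2.imwrite("pics/side1c.png",cv2.resize(p,None,fx=4,fy=4,interpolation=cv2.INTER_CUBIC))
E
```

```text
[ 619.98648736 -108.80789461  189.22399132] [-1.79964498e+02  6.43495003e-02  8.26113288e+00] [-1.46238762e+01  1.39080519e+01  8.42339341e+01  7.76022097e-03
  8.19311047e+01  6.71139167e+01]
side [[249.67239755 130.35775644]
 [249.29341306 163.77823926]]
top [[326.56283651 164.54717631]
 [320.69722044 174.03272199]]
```

View pics/side1c.png

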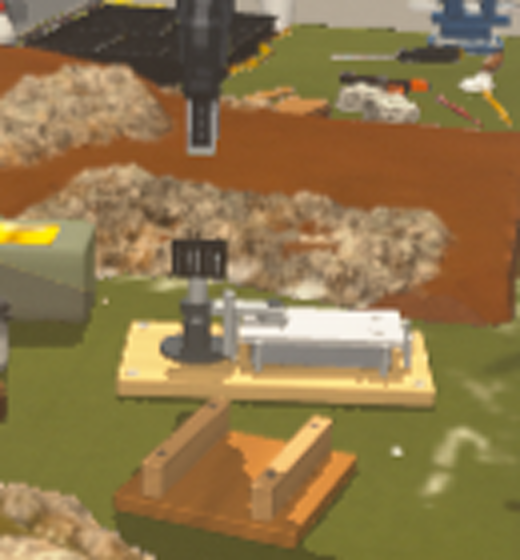

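jog_arm([
  [[0, 0, 0], [0, 0, 0.03], 0],
  [[0, 0, 0], [0.0, 0, 0.07], 0],
  [[0, 0, 0], [0, 0, 0.1], 0],
  [[0, 0, 0], [0, 0, 0.102], 0],
  [[0, 0, 0], [0, 0, 0.102], 0],
])

```text
time: 2.33
tool_pos: [619.4, -111.4, 89.3]
tcp_rot: [180.0, -0.0, 8.2]
ft_force: [0.5, -0.7, 0.9]
finger_gap: 42.7
```

```bash
python3 - <<'E'
from h import *
s=sense();print(s['tool_pos'],s['tcp_rot'],s['ft_force'])
n="side";p,d=snapshot(n)
p=p[100:240,200:330];cv2.imwrite("pics/side2c.png",cv2.resize(p,None,fx=4,fy=4,interpolation=cv2.INTER_CUBIC))
n="top";p,d=snapshot(n)
p=p[120:260,260:370];cv2.imwrite("pics/top2c.png",cv2.resize(p,None,fx=4,fy=4,interpolation=cv2.INTER_CUBIC))
E
```

```text
[ 619.42337471 -111.37536101   89.27899517] [ 1.79980290e+02 -3.84189597e-02  8.18363356e+00] [ 0.54031745 -0.6616549   0.91611139]
```

View pics/side2c.png

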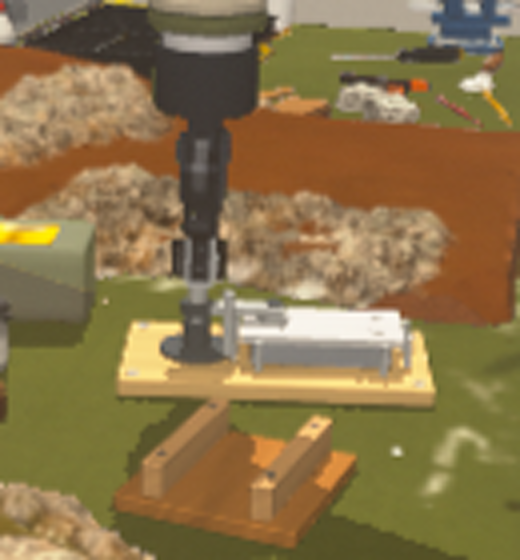

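View pics/top2c.png

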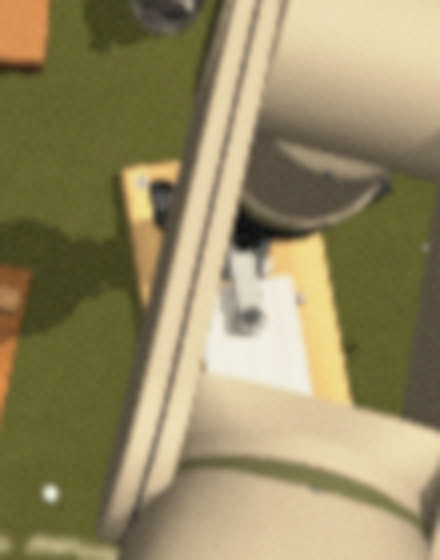

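The side view has the finger at column 199, in line with the knob centre, so I'll close on it.

jog_arm([
  [[0, 0, 0], [0, 0, 0], -0.4],
  [[0, 0, 0], [0, 0, 0], -0.7],
  [[0, 0, 0], [0, 0, 0], -1],
  [[0, 0, 0], [0, 0, 0], -1],
  [[0, 0, 0], [0, 0, 0], -1],
  [[0, 0, 0], [0, 0, 0], -1],
], force=40)

```text
time: 3.18
tool_pos: [619.8, -110.5, 89.6]
tcp_rot: [180.0, -0.1, 8.2]
ft_force: [-0.2, 2.5, 5.7]
finger_gap: 13.5
```

jog_arm([
  [[0, 0, 0], [0, -0.0007, -0.003], -1],
  [[0, 0, 0], [0, -0.0007, -0.007], -1],
  [[0, 0, 0], [0, -0.0007, -0.011], -1],
  [[0, 0, 0], [0, -0.0007, -0.013], -1],
  [[0, 0, 0], [0, -0.0007, -0.013], -1],
])

```text
time: 3.8
tool_pos: [619.3, -110.4, 100.5]
tcp_rot: [180.0, -0.0, 8.2]
ft_force: [6.4, -1.0, -9.4]
finger_gap: 13.5
```

jog_arm([
  [[0, 0, -4], [0, 0, 0], -1],
  [[0, 0, -10], [0, 0, 0], -1],
  [[0, 0, -17], [0, 0, 0], -1],
  [[0, 0, -22], [0, 0, 0], -1],
  [[0, 0, -22], [0, 0, 0], -1],
])

```text
time: 4.42
tool_pos: [619.5, -111.1, 100.6]
tcp_rot: [179.9, -0.0, 30.2]
ft_force: [6.9, -3.2, -9.7]
finger_gap: 13.3
```

```bash
python3 - <<'E'
from h import *
s=sense();print(s['tool_pos'],s['tcp_rot'],s['ft_force'],s['wrist_torque'])
n="side";p,d=snapshot(n)
p=p[100:240,200:330];cv2.imwrite("pics/side3c.png",cv2.resize(p,None,fx=4,fy=4,interpolation=cv2.INTER_CUBIC))
n="top";p,d=snapshot(n)
p=p[120:260,260:370];cv2.imwrite("pics/top3c.png",cv2.resize(p,None,fx=4,fy=4,interpolation=cv2.INTER_CUBIC))
E
```

```text
[ 619.52744601 -111.13051833  100.56924884] [ 1.79904623e+02 -3.18720268e-02  3.02449742e+01] [ 6.88697969 -3.22541465 -9.66128059] [-0.58509898 -1.50666872 -0.03548697]
```

View pics/side3c.png

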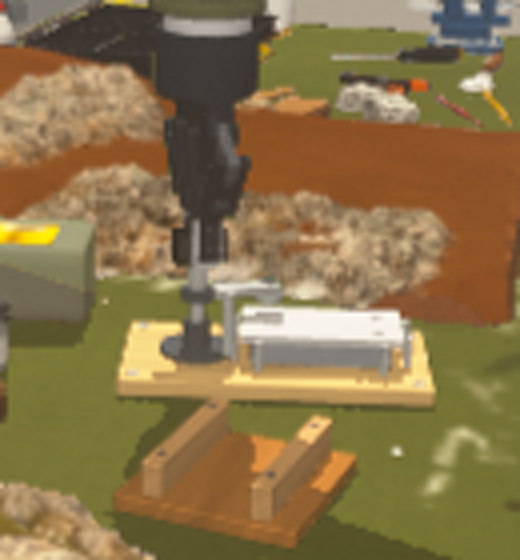

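View pics/top3c.png

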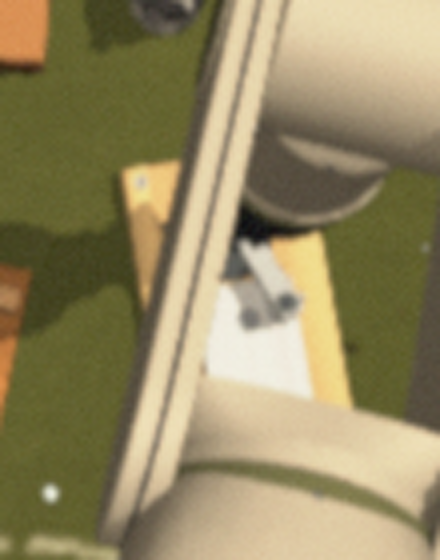

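No torque at 22° (0.38 rad), and the picture shows the finger swinging towards -y. This is the free side, so I'll swing on to about 68°.

jog_arm([
  [[0, 0, -5], [0, 0, 0], -1],
  [[0, 0, -14], [0, 0, 0], -1],
  [[0, 0, -23], [0, 0, 0], -1],
  [[0, 0, -32], [0, 0, 0], -1],
  [[0, 0, -41], [0, 0, 0], -1],
  [[0, 0, -47], [0, 0, 0], -1],
  [[0, 0, -47], [0, 0, 0], -1],
])

```text
time: 5.4
tool_pos: [620.9, -112.0, 101.5]
tcp_rot: [179.7, 0.1, 77.2]
ft_force: [12.7, -7.0, -10.5]
finger_gap: 13.3
```

```bash
python3 - <<'E'
from h import *
s=sense();print(s['tool_pos'],s['tcp_rot'],s['ft_force'],s['wrist_torque'],s['joint_pos'])
n="top";p,d=snapshot(n)
p=p[120:260,260:370];cv2.imwrite("pics/top4c.png",cv2.resize(p,None,fx=4,fy=4,interpolation=cv2.INTER_CUBIC))
E
```

```text
[ 620.90538179 -112.04926444  101.51343312] [1.79705617e+02 8.99561126e-02 7.72422619e+01] [ 12.65277287  -7.03013823 -10.51494663] [-1.02737371 -2.18235372  0.01981683] [-1.48404003e+01  1.82063524e+01  8.86487650e+01 -8.28836922e-02
  7.28474412e+01 -2.05865501e+00]
```

View pics/top4c.png

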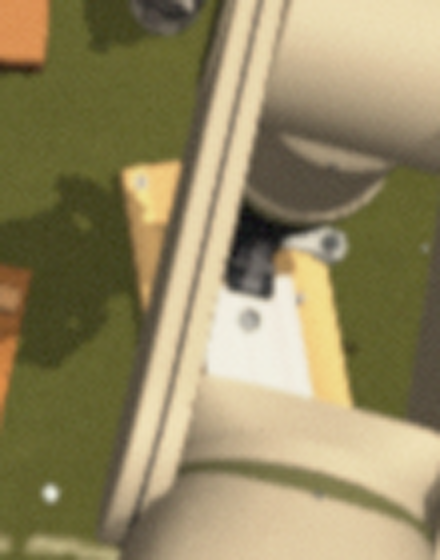

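jog_arm([
  [[0, 0, 0], [0, 0.001, 0.004], -1],
  [[0, 0, 0], [0, 0.001, 0.008], -1],
  [[0, 0, 0], [0, 0.001, 0.012], -1],
  [[0, 0, 0], [0, 0.001, 0.012], -1],
  [[0, 0, 0], [0, 0.001, 0.012], -0.6],
  [[0, 0, 0], [0, 0.001, 0.012], -0.2],
  [[0, 0, 0], [0, 0.001, 0.012], 0],
  [[0, 0, 0], [0, 0.001, 0.01], 0],
  [[0, 0, 0], [0, 0.001, -0.02], 0],
  [[0, 0, 0], [0, 0.001, -0.06], 0],
  [[0, 0, 0], [0, 0.001, -0.09], 0],
])

```text
time: 6.82
tool_pos: [620.4, -110.5, 193.5]
tcp_rot: [179.9, 0.0, 77.2]
ft_force: [1.3, -1.0, 0.4]
finger_gap: 42.5
```

```bash
python3 - <<'E'
from h import *
s=sense();print(s['tool_pos'],s['tcp_rot'],s['ft_force'])
for n in("side","top"):
    p,d=snapshot(n);np.save(f"pics/{n}5.npy",d);cv2.imwrite(f"pics/{n}5.png",p)
    p=p[100:260,200:370];cv2.imwrite(f"pics/{n}5c.png",cv2.resize(p,None,fx=3.5,fy=3.5,interpolation=cv2.INTER_CUBIC))
go([529.5,-125.5,130],8.1)
E
```

```text
[ 620.3780757  -110.53833318  193.46095773] [1.79910817e+02 1.95509901e-03 7.72064259e+01] [ 1.25239707 -0.95708131  0.38727843]
shift [-0.0346 -0.0879  0.0659] turn [ 0.4  -0.26 69.1 ]
```

View pics/top5c.png

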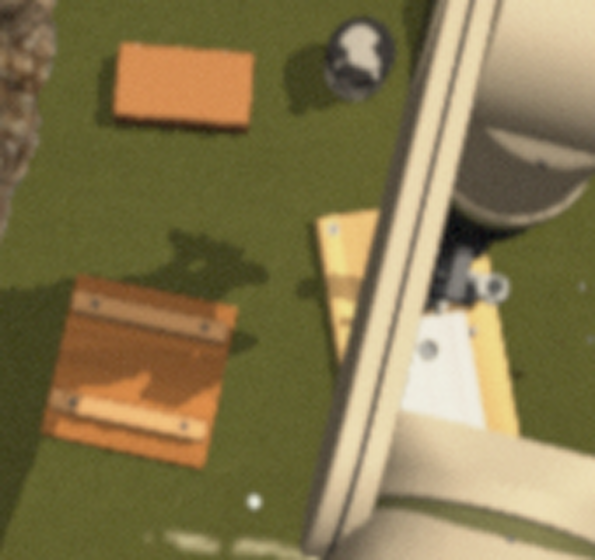

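View pics/side5c.png

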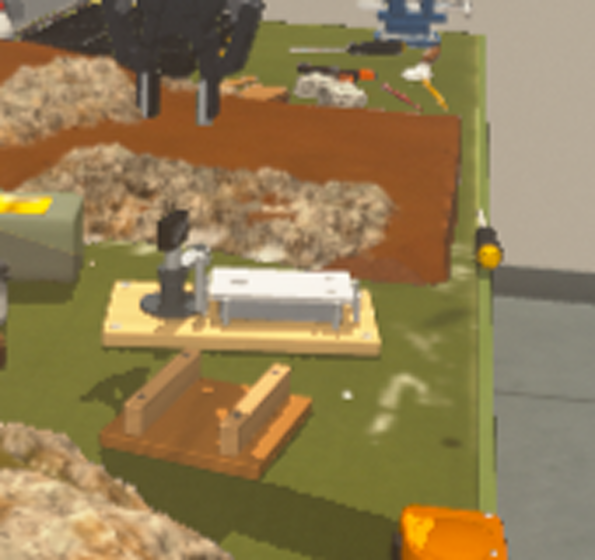

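The finger has dropped aside and its tooth hole in the plate is empty. The plate is still seated. Next I'll move over it with the gripper fully open.

jog_arm([
  [[0, 0, 6], [-0.004, -0.01, 0.0], 0.3],
  [[0, 0, 16], [-0.01, -0.025, 0], 0.6],
  [[0, 0, 26], [-0.016, -0.04, 0], 1],
  [[0, 0, 36], [-0.022, -0.055, 0], 1],
  [[0, 0, 46], [-0.028, -0.07, 0], 1],
  [[0, 0, 56], [-0.032, -0.08, 0.02], 1],
  [[0, 0, 65], [-0.0335, -0.088, 0.045], 1],
  [[0, 0, 69], [-0.0335, -0.0885, 0.066], 1],
  [[0, 0, 69], [-0.0335, -0.0885, 0.066], 1],
  [[0, 0, 69], [-0.0335, -0.0885, 0.066], 1],
])

```text
time: 8.18
tool_pos: [526.5, -123.6, 125.7]
tcp_rot: [180.0, -0.0, 8.3]
ft_force: [-0.5, 0.1, -1.3]
finger_gap: 85.7
```

```bash
python3 - <<'E'
from h import *
s=sense();print(s['tool_pos'],s['tcp_rot'],s['ft_force'])
for n in("side","top"):
    p,d=snapshot(n);np.save(f"pics/{n}6.npy",d);cv2.imwrite(f"pics/{n}6.png",p)
    p=p[100:260,200:370];cv2.imwrite(f"pics/{n}6c.png",cv2.resize(p,None,fx=3.5,fy=3.5,interpolation=cv2.INTER_CUBIC))
go([529,-124.2,39],8.2)
E
```

```text
[ 526.51233693 -123.60472051  125.74080289] [ 1.79991598e+02 -1.54267211e-02  8.29940848e+00] [-0.50279042  0.13458583 -1.31021137]
shift [0.0017 0.0006 0.0875] turn [ 0.05 -0.09  0.07]
```

View pics/side6c.png

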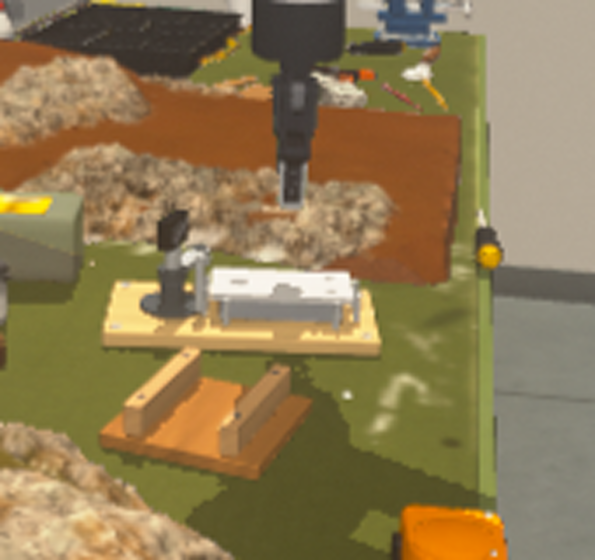

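View pics/top6c.png

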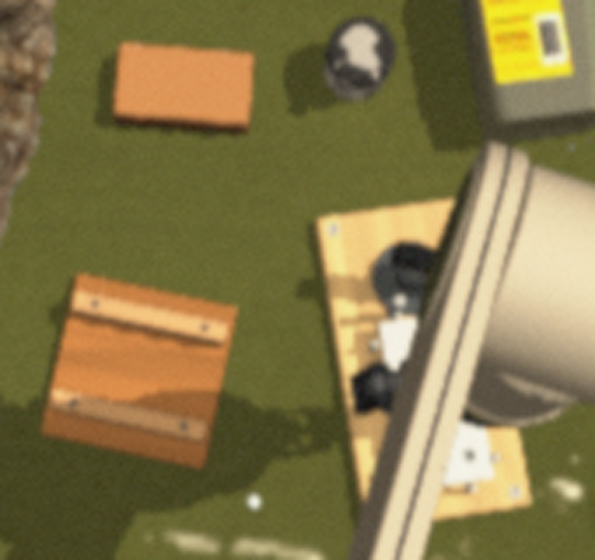

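```bash
python3 - <<'E'
from h import *
for v,tcp,hw in((138.2,(620,-108.8,189.2),22),(159.5,(526.5,-123.6,125.7),43)):
  for w in (hw,hw+14):
    z=np.linspace(60,200,1401);p=proj("side",np.c_[np.full(1401,tcp[0]),np.full(1401,tcp[1]+w),z])
    k=abs(p[:,1]-v).argmin();print(tcp[2]-z[k])
d=np.load("pics/side6.npy");P=cloud("side",d)
m=(abs(P[...,0]-526)<20)&(abs(P[...,1]+75)<20)&(P[...,2]>60)&(P[...,2]<130);print(P[m][:,2].min(),P[m].mean(0))
d=np.load("pics/side1.npy");P=cloud("side",d)
m=(abs(P[...,0]-620)<20)&(abs(P[...,1]+85)<25)&(P[...,2]>115)&(P[...,2]<230);print(P[m][:,2].min(),P[m].mean(0))
E
```

```text
17.5
14.0
7.3999999999999915
3.0
121.19953909615941 [518.40558032 -74.7715774  125.35731535]
173.19797850473572 [611.83064204 -76.80749437 197.5919771 ]
```

jog_arm([
  [[0, 0, 0], [0.0027, 0.001, 0.02], 1],
  [[0, 0, 0], [0.0027, 0.001, 0.05], 1],
  [[0, 0, 0], [0.0027, 0.001, 0.075], 1],
  [[0, 0, 0], [0.0027, 0.001, 0.09], 1],
  [[0, 0, 0], [0.0027, 0.001, 0.095], 1],
  [[0, 0, 0], [0.0027, 0.001, 0.095], 1],
], force=40)

```text
time: 9.02
tool_pos: [529.3, -124.2, 30.4]
tcp_rot: [180.0, -0.0, 8.2]
ft_force: [-0.7, 0.5, 0.0]
finger_gap: 85.5
```

```bash
python3 - <<'E'
from h import *
s=sense();print(s['tool_pos'],s['tcp_rot'],s['ft_force'])
for n in("side",):
    p,d=snapshot(n);cv2.imwrite(f"pics/{n}7.png",p)
    p=p[120:220,220:330];cv2.imwrite(f"pics/{n}7c.png",cv2.resize(p,None,fx=6,fy=6,interpolation=cv2.INTER_CUBIC))
E
```

```text
[ 529.31103029 -124.2123206    30.42955905] [ 1.79997887e+02 -1.08870027e-02  8.20142188e+00] [-0.73252099  0.52236203  0.02137934]
```

View pics/side7c.png

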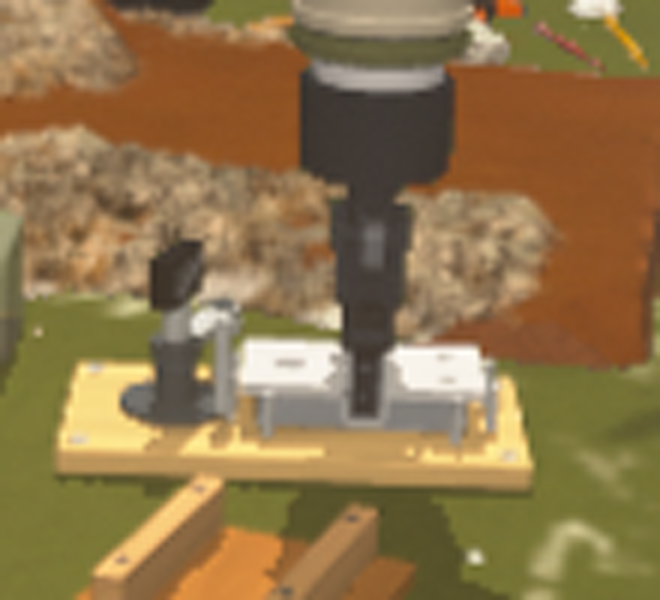

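jog_arm([
  [[0, 0, 0], [0, 0, 0], 0.7],
  [[0, 0, 0], [0, 0, 0], 0.4],
  [[0, 0, 0], [0, 0, 0], 0],
  [[0, 0, 0], [0, 0, 0], -0.2],
  [[0, 0, 0], [0, 0, 0], -0.2],
  [[0, 0, 0], [0, 0, 0], -0.2],
], force=50)

```text
time: 9.82
tool_pos: [529.8, -124.4, 31.6]
tcp_rot: [180.0, -0.1, 8.2]
ft_force: [-1.6, 1.2, 4.8]
finger_gap: 61.0
```

```bash
python3 - <<'E'
from h import *
s=sense();print(s['tool_pos'],s['tcp_rot'],s['ft_force'],s['wrist_torque'])
E
```

```text
[ 529.81524881 -124.42756261   31.56838435] [ 1.79957139e+02 -8.40420504e-02  8.19910073e+00] [-1.57490411  1.17617984  4.78052571] [0.12988719 0.30494342 0.07022721]
```

jog_arm([
  [[0, 0, 0], [0, 0, -0.003], -0.3],
  [[0, 0, 0], [0, 0, -0.008], -0.3],
  [[0, 0, 0], [0, 0, -0.015], -0.3],
  [[0, 0, 0], [0, 0, -0.025], -0.3],
  [[0, 0, 0], [0, 0, -0.045], -0.3],
  [[0, 0, 0], [0, 0, -0.065], -0.3],
  [[0, 0, 0], [0, 0, -0.08], -0.3],
  [[0, 0, 0], [0, 0, -0.08], -0.3],
])

```text
time: 10.82
tool_pos: [530.2, -124.6, 112.1]
tcp_rot: [179.9, -0.2, 8.2]
ft_force: [0.9, -0.5, -0.8]
finger_gap: 60.7
```

```bash
python3 - <<'E'
from h import *
s=sense();print(s['tool_pos'],s['tcp_rot'],s['ft_force'],s['wrist_torque'])
for n in("side","top"):
    p,d=snapshot(n);cv2.imwrite(f"pics/{n}8.png",p);np.save(f"pics/{n}8.npy",d)
    p=p[120:220,220:330];cv2.imwrite(f"pics/{n}8c.png",cv2.resize(p,None,fx=6,fy=6,interpolation=cv2.INTER_CUBIC))
go([553.3,85,112],-11.5)
E
```

```text
[ 530.23206143 -124.55118757  112.09750914] [ 1.79917281e+02 -1.65217154e-01  8.19901614e+00] [ 0.94957943 -0.4787551  -0.78515393] [-0.02488861 -0.02267926 -0.03772835]
shift [ 0.054  -0.2035 -0.002 ] turn [-0.00e+00  1.00e-02  1.97e+01]
```

View pics/side8c.png

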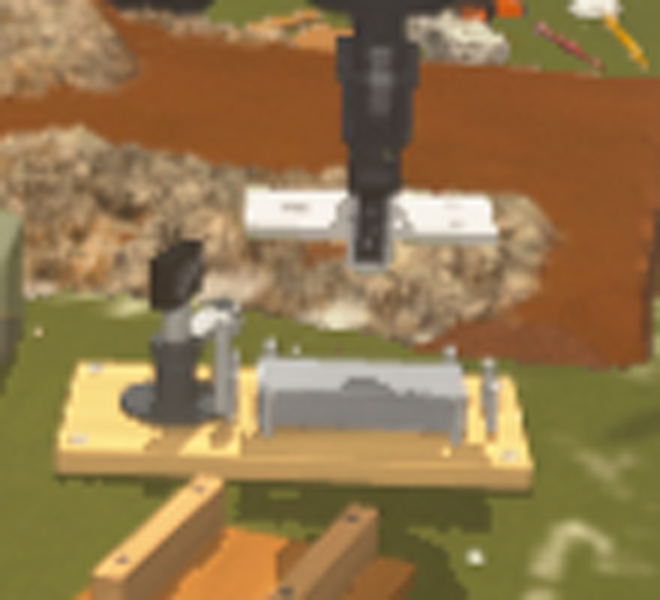

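View pics/top8.png

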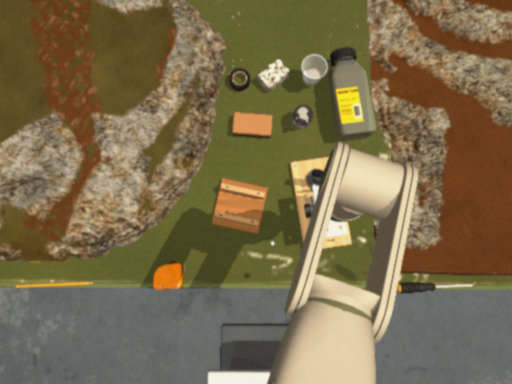

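jog_arm([
  [[0, 0, 1], [0.003, -0.012, 0], -0.3],
  [[0, 0, 4], [0.01, -0.04, 0], -0.3],
  [[0, 0, 7], [0.02, -0.075, 0], -0.3],
  [[0, 0, 10], [0.029, -0.11, 0], -0.3],
  [[0, 0, 14], [0.039, -0.146, 0], -0.3],
  [[0, 0, 17], [0.047, -0.178, 0], -0.3],
  [[0, 0, 19], [0.052, -0.197, 0], -0.3],
  [[0, 0, 19.7], [0.0535, -0.2035, 0], -0.3],
  [[0, 0, 19.7], [0.0535, -0.2035, 0], -0.3],
  [[0, 0, 19.7], [0.0535, -0.2035, 0], -0.3],
  [[0, 0, 19.7], [0.0535, -0.2035, 0], -0.3],
])

```text
time: 12.3
tool_pos: [553.0, 84.1, 110.2]
tcp_rot: [180.0, 0.0, -11.5]
ft_force: [-0.1, 0.2, -0.8]
finger_gap: 61.1
```

```bash
python3 - <<'E'
from h import *
s=sense();print(s['tool_pos'],s['tcp_rot'],s['ft_force'],s['wrist_torque'])
for n in("side","top"):
    p,d=snapshot(n);cv2.imwrite(f"pics/{n}9.png",p);np.save(f"pics/{n}9.npy",d)
    p=p[135:235,210:310] if n=="side" else p[150:250,190:290];cv2.imwrite(f"pics/{n}9c.png",cv2.resize(p,None,fx=6,fy=6,interpolation=cv2.INTER_CUBIC))
go([552.7,85.2,34.5],-11.5)
E
```

```text
[552.99372536  84.11394604 110.22449989] [ 1.79992692e+02  5.71952242e-03 -1.15431950e+01] [-0.09907242  0.17962026 -0.81359773] [ 0.01930368 -0.01743618 -0.04622332]
shift [-0.0005 -0.0008  0.0758] turn [ 0.   -0.   -0.04]
```

View pics/side9c.png

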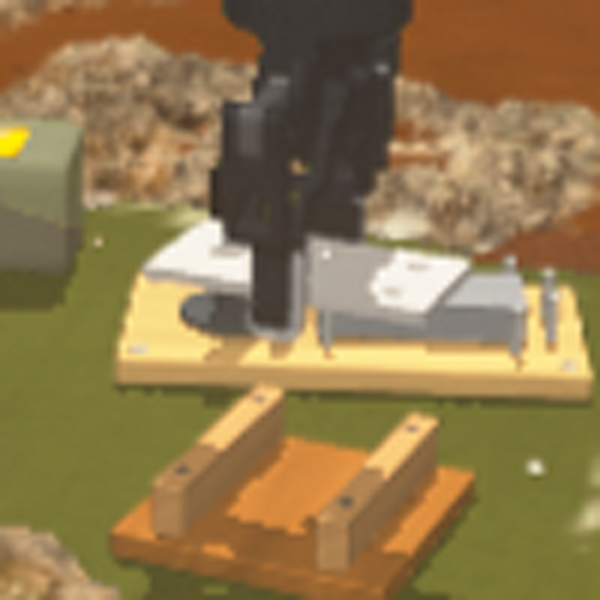

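View pics/top9c.png

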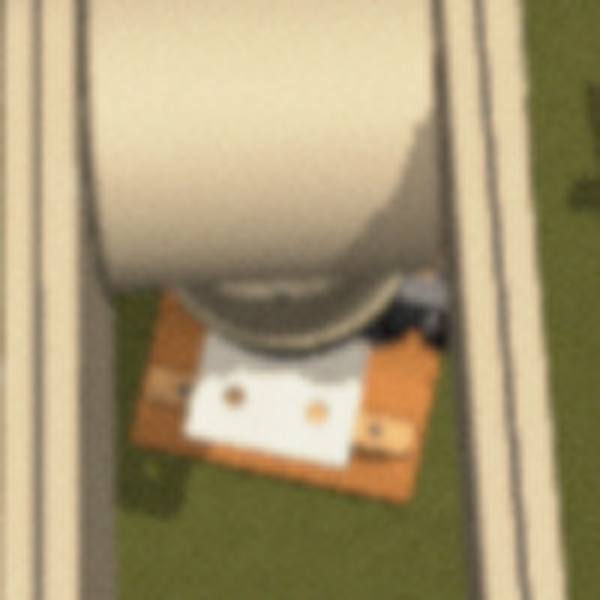

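jog_arm([
  [[0, 0, 0], [0, -0.0006, 0.015], -0.3],
  [[0, 0, 0], [0, -0.0006, 0.04], -0.3],
  [[0, 0, 0], [0, -0.0006, 0.06], -0.3],
  [[0, 0, 0], [0, -0.0006, 0.069], -0.3],
  [[0, 0, 0], [0, -0.0006, 0.072], -0.3],
  [[0, 0, 0], [0, -0.0006, 0.072], -0.3],
  [[0, 0, 0], [0, -0.0006, 0.072], -0.3],
])

```text
time: 13.28
tool_pos: [553.9, 85.5, 39.3]
tcp_rot: [-180.0, -0.1, -11.5]
ft_force: [-0.2, -0.1, -1.1]
finger_gap: 60.7
```

```bash
python3 - <<'E'
from h import *
s=sense();print(s['tool_pos'],s['tcp_rot'],s['ft_force'],s['wrist_torque'])
for n in("side","top"):
    p,d=snapshot(n);cv2.imwrite(f"pics/{n}10.png",p)
    p=p[135:235,210:310] if n=="side" else p[150:250,190:290];cv2.imwrite(f"pics/{n}10c.png",cv2.resize(p,None,fx=6,fy=6,interpolation=cv2.INTER_CUBIC))
E
```

```text
[553.90896159  85.5351997   39.2607163 ] [-1.79973597e+02 -9.00157417e-02 -1.15032355e+01] [-0.22837378 -0.08132142 -1.13526987] [-0.02294691 -0.01040152 -0.01251391]
```

View pics/side10c.png

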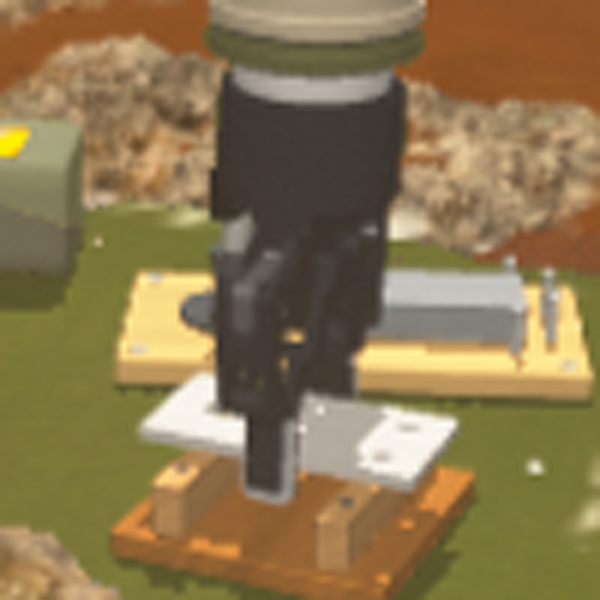

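View pics/top10c.png

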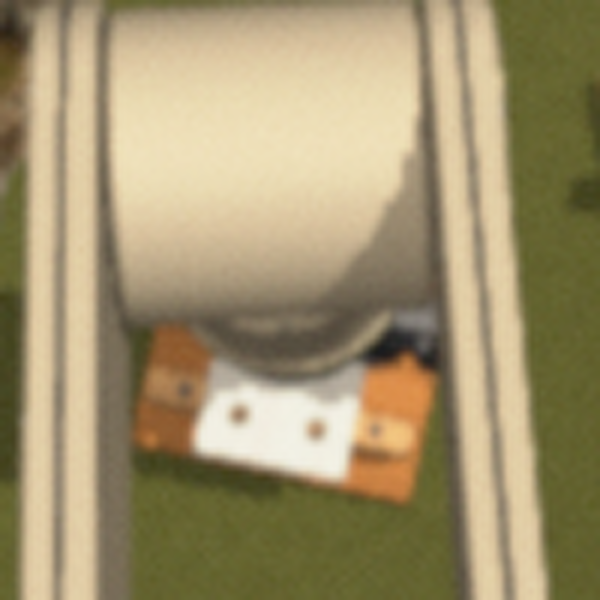

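```bash
python3 - <<'E'
from m import *
np.set_printoptions(suppress=True,precision=2)
z=47
uv=crop([(193,456),(347,484),(238,413),(316,430)],190,150,6)
loc=[(-60,31,z),(-60,-31,z),(-42,16,z),(-42,-16,z)]
print(fit("top",uv,loc,(553,85,-.2)))
E
```

```text
(np.float64(552.7838775732628), np.float64(84.98922342300058), np.float64(-10.059797589193442), array([[ 0.23, -0.37],
       [-0.42, -0.46],
       [ 0.16,  0.66],
       [ 0.04,  0.18]]))
```

The plate fit at (552.8, 85.0) agrees with the rack at (553.3, 84.4) to within 1 mm. I'll lower it to contact.

jog_arm([
  [[0, 0, 0], [0, 0, 0.002], -0.3],
  [[0, 0, 0], [0, 0, 0.0035], -0.3],
  [[0, 0, 0], [0, 0, 0.0045], -0.3],
  [[0, 0, 0], [0, 0, 0.0045], -0.3],
])

```text
time: 13.88
tool_pos: [553.1, 85.5, 33.7]
tcp_rot: [180.0, 0.0, -11.5]
ft_force: [0.0, -0.5, -0.4]
finger_gap: 60.7
```

jog_arm([
  [[0, 0, 0], [0, 0, 0.0005], -0.3],
  [[0, 0, 0], [0, 0, 0.001], -0.3],
  [[0, 0, 0], [0, 0, 0.001], -0.3],
])

```text
time: 14.25
tool_pos: [553.2, 85.5, 33.6]
tcp_rot: [180.0, 0.0, -11.5]
ft_force: [-4.1, -1.5, 7.4]
finger_gap: 61.0
```

jog_arm([
  [[0, 0, 0], [0, 0, 0.0005], 0.5],
  [[0, 0, 0], [0, 0, 0.0005], 0.7],
  [[0, 0, 0], [0, 0, 0.0005], 0.9],
  [[0, 0, 0], [0, 0, 0.0005], 1],
  [[0, 0, 0], [0, 0, 0], 1],
  [[0, 0, 0], [0, 0, 0], 1],
  [[0, 0, 0], [0, 0, -0.02], 1],
  [[0, 0, 0], [0, 0, -0.06], 1],
  [[0, 0, 0], [0, 0, -0.11], 1],
  [[0, 0, 0], [-0.03, 0, -0.16], 1],
  [[0, 0, 0], [-0.08, 0, -0.19], 1],
  [[0, 0, 0], [-0.13, 0, -0.2], 1],
])

```text
time: 15.75
tool_pos: [425.9, 111.7, 237.2]
tcp_rot: [-179.9, -0.3, -11.5]
ft_force: [0.1, 0.1, 1.0]
finger_gap: 85.5
```

jog_arm([
  [[0, 0, 0], [0.01, 0.06, 0], 1],
  [[0, 0, 0], [0.02, 0.12, 0], 1],
  [[0, 0, 0], [0.02, 0.18, 0], 1],
  [[0, 0, 0], [0.02, 0.24, 0], 1],
  [[0, 0, 0], [0.02, 0.3, 0], 1],
  [[0, 0, 0], [0.02, 0.36, 0], 1],
  [[0, 0, 0], [0.02, 0.42, 0], 1],
  [[0, 0, 0], [0.02, 0.46, 0], 1],
  [[0, 0, 0], [0.02, 0.46, 0], 1],
  [[0, 0, 0], [0.02, 0.46, 0], 1],
  [[0, 0, 0], [0.02, 0.46, 0], 1],
])

```text
time: 17.12
tool_pos: [354.0, -342.4, 233.4]
tcp_rot: [180.0, -0.0, -11.4]
ft_force: [0.7, -0.5, -0.6]
finger_gap: 85.7
```

```bash
python3 - <<'E'
from h import *
s=sense();print(s['time'],s['tool_pos'],s['tcp_rot'],s['ft_force'],s['qd'])
for n in("side","top"):
    p,d=snapshot(n);cv2.imwrite(f"pics/{n}11.png",p);np.save(f"pics/{n}11.npy",d)
    p=p[135:235,210:310] if n=="side" else p[150:250,200:360];cv2.imwrite(f"pics/{n}11c.png",cv2.resize(p,None,fx=5,fy=5,interpolation=cv2.INTER_CUBIC))
E
```

```text
17.125 [ 354.03598849 -342.44937803  233.36408978] [ 1.79988885e+02 -3.37802950e-02 -1.14293337e+01] [ 0.69673224 -0.49969854 -0.57476181] [ 0.16761684  0.09832356  0.1884444  -0.11782901 -0.26209152 -0.12286927]
```

View pics/side11c.png

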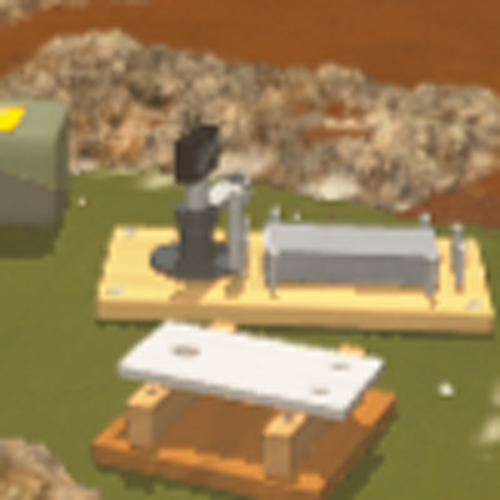

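View pics/top11c.png

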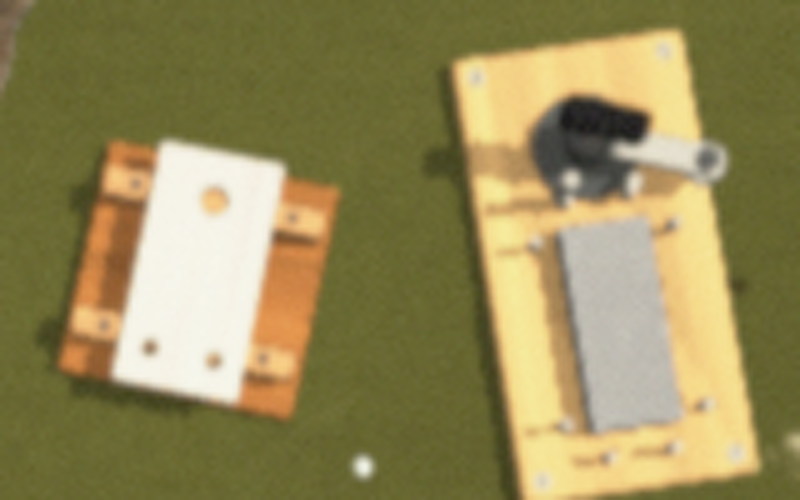

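View pics/top11.png

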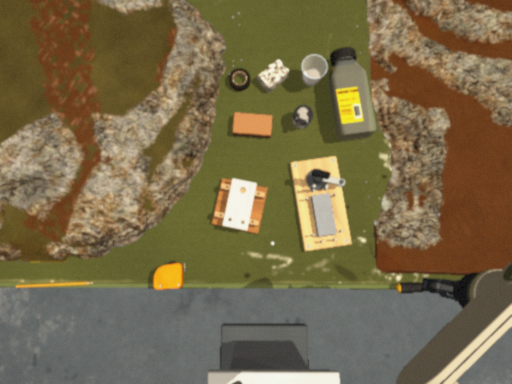

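```bash
python3 - <<'E'
from m import *
np.set_printoptions(suppress=True,precision=2)
z=42
uv=crop([(160,138),(287,163),(238,406),(111,380),(215,201),(149,347),(214,360)],200,150)
loc=[(60,31,z),(60,-31,z),(-60,-31,z),(-60,31,z),(36,0,z),(-42,16,z),(-42,-16,z)]
print(fit("top",uv,loc,(553,85,-.2)))
d=np.load("pics/top11.npy");P=cloud("top",d).reshape(-1,3)
m=(abs(P[:,0]-553)<70)&(abs(P[:,1]-85)<70)&(P[:,2]>39.5)&(P[:,2]<50);Q=P[m]
print(len(Q),np.linalg.lstsq(np.c_[Q[:,:2]-[553,85],np.ones(len(Q))],Q[:,2],rcond=None)[0],cv2.minAreaRect(Q[:,:2].astype(np.float32)))
E
```

```text
(np.float64(552.8385827893406), np.float64(84.06952624584352), np.float64(-11.003533765476265), array([[ 0.47,  0.71],
       [-0.5 ,  0.54],
       [-0.25, -0.74],
       [ 0.32, -0.5 ],
       [-0.25, -0.15],
       [ 0.22,  0.12],
       [ 0.  ,  0.07]]))
1073 [-0.   -0.01 42.59] ((553.5868530273438, 81.87091827392578), (99.53590393066406, 120.37686920166016), 78.9469985961914)
```

The plate is within 1 mm and 0.5° of the rack, flat with its top at 42 mm. The finger is still aside, the bystanders haven't moved and the arm is clear, so I'll hand in.

```bash
python3 -c "
from bench import *
print(hand_in()); print(sense()['time'])"
```

```text
the job is handed in; nothing more can be done
None
the job is handed in; nothing more can be done
```

The plate is out of the jig and lying flat across both rack rails, and the finger is still swung aside. I handed the job in after about 17 s; no verdict was reported.

- **Finger:** I lifted the knob about 12 mm and turned it about 69° (1.2 rad) anticlockwise. There was no torque past 0.38 rad, so that was the free side. I then lowered the knob most of the way and let it go, with the plate still seated.
- **Plate:** I lifted it straight up, set it down to contact and released it.
- **Last checks:**
  - In the top camera, the plate centre is at (552.8, 84.1) with yaw -11.0°. The rack fits are (553.3, 84.1) to (553.4, 84.8) with yaw -11.4° to -11.7°. That puts the plate within about 1 mm and 0.7°.
  - A plane fit over the plate puts it level to about 0.01 slope, with its top at about 42.6 mm, where 42 mm is expected.
  - The tape measure, sanding block and paint pot look unmoved, and the arm is clear.
- **Disagreements:**
  - The side camera, top camera and arm positions differed by 1–2 mm, which is within the calibration. I placed the plate using a compromise between them.
  - A rectangle fitted to the depth points came out at 120 x 100 mm, too wide to be the plate, so I did not use it.

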